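# Load the specimen holders on a wear tester and start it

### The arm

A 7-joint arm with a two-finger parallel gripper is mounted at the origin on the work surface. World frame = base frame: x ahead of the robot, y to its left, z up, the work surface at z = 0. Lengths are in mm, angles in rad, forces in N, time in s.
With the tool pointing down it reaches from about 425 to 925 mm from the base axis. Payload 6.8 kg.
Tool frame: the origin (TCP) lies at the very end of the fingers, on their centre line; the grasp point (between the pads) lies 19 mm behind it; z points along the fingers, y is the line along which they close (so a half turn about z gives the same grasp; the last joint's range is limited). The gripper opens to 88 mm and grips with 3 to 60 N. Pads are 20 mm wide; open, the fingers measure 115 mm over their backs; the gripper's body (75 mm by 178 mm) begins 61 mm behind the grasp point.
Start: joints at [-1.441, 0.477, 0.022, 1.555, -0.011, 1.109, -0.083], TCP at [159.001, 656.023, 222.664] pointing down, gripper open.
Joint ranges: [-2.96, 2.96], [-0.34, 2.1], [-1.41, 1.46], [0.24, 2.44], [-1.37, 4.51], [0.17, 1.92], [-2.96, 2.96]. Speed limits (rad/s): [2.39, 2.39, 3.14, 3.14, 3.14, 3.14, 3.14].

### API

Orientations are given as a rotation vector (axis times angle).
In Python, from workcell import read_state, grab_frame, order gives the robot as it stands.
- The arm moves only by the tool carry_out, never from a script. Its argument "steps" is a list of rows, each a list of 6 numbers: the shift along the tool's x, y, z each as a share of 0.25 m, from -1 to 1, then the turn, a rotation vector about the tool's x, y, z each as a share of pi/2 rad, from -1 to 1. In form: [[tx, ty, tz, ax, ay, az], ...]. A call has 1 to 10 rows; each row is the pose to reach, as a shift and turn from the pose commanded when the call began, along the tool's axes at that moment; what a row does not reach only later rows make up. A row lasts 1/10 s, in which the tool goes at most 50 mm and 8.59 degrees, less where a joint would pass 70% of its speed; a pose out of reach is approached as far as the arm can. A call with a number of a shift or a turn outside -1 to 1 is refused whole. A call with a gripper value outside its range is refused whole. "grip" is the opening, from 0 (shut) to 1 (fully open), set as the call begins (left out, the last holds). The fingers move at their own pace and stop on an object; the grip force is fixed at half the most. Time passes only in rows, so rows that repeat a pose let the fingers close. It gives the time, the measured TCP pose, the force, the opening and the grip force at its end, in the units of the state.
- read_state(): the state, without advancing time (a new reading comes with each control period).
- grab_frame(name): name is "side" or "top" or "wrist"; returns a dict with "frame" (420x560x3 uint8, red, green, blue), "range_z" (420x560 float32, mm along the optical axis (not along the pixel's ray), 0 where there is no reading), "intrinsics" (3x3 intrinsics, pixels), "extrinsics" (4x4, takes a point from world to camera coordinates). Camera axes: x right, y down, z forward; pixel columns grow to the right and rows downward; lengths in mm; the calibration is good to about 2 mm. A picture is of the moment at which its call begins.
- order.job_done(): hands the job in; it is judged then, once.
The state is a dict: "clock": time; "joint_positions": joint angles; "joint_velocities": joint speeds; "joint_torque": joint torques, N m; "eef_pos": TCP position; "tcp_rot": TCP orientation; "force": force on the tool from outside, world axes, zero at the start; "ft_torque": the same for the moment, N m; "grip_width": finger opening in mm; "grip_force": force on a finger pad.
Only numpy, scipy, OpenCV 4.12 (cv2) and the standard library are available. Lean on these libraries where they do the work, as an engineer would, in place of code of your own. Each camera call takes 0.05 s, during which the arm holds its last target. There are 200 camera calls.

### The job

Load every blue specimen holder from the bench into a station of its own on the wear tester's bed: flat on the bed, pushed fully home against its two dowels and its end stop, with its steel disc pressed down fully home in the black ring. When all of them are loaded and checked, press the green start button all the way down and let it go. Leave the bottle, the weight and the jar alone.

Things in the scene. Friction and masses are not known exactly. Their poses are not given: they have to be found in the camera images.
- bed: Dark grey bed of a four-station wear tester, 235 x 285 mm (x, y), flat, its top 22 mm above the bench, fixed. Origin: centre of its underside, on the bench; x points to the tester's white drive housing (begins 208 mm from the origin, 80 mm high, loading arms parked along its top to 120 mm), z up. One station in each quarter of the bed, open on its outer sides.
- dowels (a point): Middle of the bed's top. Two rows of four steel dowels (10 mm dia., 10 mm high) stand at x = -18 and +18 mm, y = -81, -25, +25, +81 mm from here (bed's axes). Each station has the two nearest dowels on its inner long side: its holder is pushed against them by moving it along the bed's x towards x = 0.
- end_stops (a point): Middle of the bed's top, 10 mm up. Two brass end stops, 10 mm high, 34 mm along x and 16 mm thick along y, are centred on the bed at x = -55 and +55 mm, y = 0. Each serves the stations on both its sides: a holder is pushed with a short edge against it by moving it along the bed's y towards y = 0.
- station0 (a point): Station at the -x, +y quarter of the bed: the point on the bed's top (-53, +53, 22 mm in the bed's frame; axes as the bed's) over which the origin of a holder lies when it is fully home against its two dowels and the end stop. Any holder may go in any station, either way round.
- station1 (a point): Station at the -x, -y quarter of the bed: the point on the bed's top (-53, -53, 22 mm in the bed's frame; axes as the bed's) over which the origin of a holder lies when it is fully home against its two dowels and the end stop. Any holder may go in any station, either way round.
- station2 (a point): Station at the +x, +y quarter of the bed: the point on the bed's top (+53, +53, 22 mm in the bed's frame; axes as the bed's) over which the origin of a holder lies when it is fully home against its two dowels and the end stop. Any holder may go in any station, either way round.
- station3 (a point): Station at the +x, -y quarter of the bed: the point on the bed's top (+53, -53, 22 mm in the bed's frame; axes as the bed's) over which the origin of a holder lies when it is fully home against its two dowels and the end stop. Any holder may go in any station, either way round.
- holder0: Blue anodised specimen holder, a plate 60 x 90 x 14 mm (x, y, z), about 0.3 kg, with a black ring (50 mm dia., its top at 16 mm) and a steel specimen disc in the middle. Origin: centre of the underside; x across the short way (grip across these 60 mm), z up. It starts on the bench; None if absent.
- specimen0 (a joint): How far the steel specimen disc of holder0 has been pressed in: 0 = stands 6.5 mm proud of the black ring, 0.006 = fully home, level with the ring to half a millimetre (m). Held by an O-ring: needs about 7 N to move and stays where it is left; a press of 12 to 20 N sends it home. Meaningless if the holder is absent.
- disc0 (a point): Centre of the top face of the specimen disc (38 mm dia.) of holder0; moves with the disc; 16.5 mm above the holder's underside when home.
- holder1: Blue anodised specimen holder, a plate 60 x 90 x 14 mm (x, y, z), about 0.3 kg, with a black ring (50 mm dia., its top at 16 mm) and a steel specimen disc in the middle. Origin: centre of the underside; x across the short way (grip across these 60 mm), z up. It starts on the bench; None if absent.
- specimen1 (a joint): How far the steel specimen disc of holder1 has been pressed in: 0 = stands 6.5 mm proud of the black ring, 0.006 = fully home, level with the ring to half a millimetre (m). Held by an O-ring: needs about 7 N to move and stays where it is left; a press of 12 to 20 N sends it home. Meaningless if the holder is absent.
- disc1 (a point): Centre of the top face of the specimen disc (38 mm dia.) of holder1; moves with the disc; 16.5 mm above the holder's underside when home.
- holder2: Blue anodised specimen holder, a plate 60 x 90 x 14 mm (x, y, z), about 0.3 kg, with a black ring (50 mm dia., its top at 16 mm) and a steel specimen disc in the middle. Origin: centre of the underside; x across the short way (grip across these 60 mm), z up. It starts on the bench; None if absent.
- specimen2 (a joint): How far the steel specimen disc of holder2 has been pressed in: 0 = stands 6.5 mm proud of the black ring, 0.006 = fully home, level with the ring to half a millimetre (m). Held by an O-ring: needs about 7 N to move and stays where it is left; a press of 12 to 20 N sends it home. Meaningless if the holder is absent.
- disc2 (a point): Centre of the top face of the specimen disc (38 mm dia.) of holder2; moves with the disc; 16.5 mm above the holder's underside when home.
- holder3: Blue anodised specimen holder, a plate 60 x 90 x 14 mm (x, y, z), about 0.3 kg, with a black ring (50 mm dia., its top at 16 mm) and a steel specimen disc in the middle. Origin: centre of the underside; x across the short way (grip across these 60 mm), z up. It starts on the bench; None if absent.
- specimen3 (a joint): How far the steel specimen disc of holder3 has been pressed in: 0 = stands 6.5 mm proud of the black ring, 0.006 = fully home, level with the ring to half a millimetre (m). Held by an O-ring: needs about 7 N to move and stays where it is left; a press of 12 to 20 N sends it home. Meaningless if the holder is absent.
- disc3 (a point): Centre of the top face of the specimen disc (38 mm dia.) of holder3; moves with the disc; 16.5 mm above the holder's underside when home.
- start (a joint): Travel of the green start button: 0 = out, 0.006 = fully pressed (m). A spring returns it; fully down takes 5 N.
- start_top (a point): Centre of the top of the green start button (30 mm dia.) on the grey control box (85 x 130 x 45 mm) beside the tester; it is pressed straight down. A red mushroom stop knob, 66 mm high, stands 73 mm from it on the side of the tester.
- wash_bottle: White wash bottle with a red cap, 64 mm dia., 170 mm high, a bystander. Origin: centre of the underside.
- weight: Brass calibration weight with a knob, 44 mm dia., 60 mm high, a bystander. Origin: centre of the underside.
- sample_jar: Small amber jar with a black cap, 50 mm dia., 55 mm high, a bystander. Origin: centre of the underside.

How it is judged:
By the outcome, as a careful person would: the job done as asked, in the order asked, and still so for the second after the job is handed in, with the robot touching nothing.
Of holder0, holder1, holder2, holder3 only 3 to 4 are there at a start; the rules pass over those that are not, and their reading is None.
At some moment in a run one of holder0, holder1, holder2, holder3 may be knocked a few centimetres aside while the robot is not near it.
It also fails if it takes over 210 s, if anything falls off the work surface, if the arm or the gripper's body presses on something with over 40 N, if the wrist force passes 120 N, or if a joint passes its speed limit or range.

## Working session

There is one attempt and no reset: what is moved stays moved. The work goes in short steps, Python scripts to look and compute and a tool call to move; the robot and the scene stay as the last step left them, time stands still between calls to the robot, and variables do not carry over. Pictures are saved under pics/ and viewed, at most 14 in all, crops included, and the job is handed in when it is done.

Besides the shell and the picture viewer there is one more tool, called after ">>>" as name(argument=value, ...) on one line, values as JSON. carry_out: Moves the arm, as the interface text tells. Its arguments: {"type":"object","properties":{"steps":{"type":"array"},"grip":{"type":"number"}},"required":["steps"]}

```bash
mkdir -p pics; ls
cat > h.py <<'E'
import numpy as np, cv2
from scipy.spatial.transform import Rotation as R
from workcell import read_state, grab_frame, order
def save(n,f): cv2.imwrite('pics/'+f,cv2.cvtColor(n,cv2.COLOR_RGB2BGR))
def cloud(g):
    z=g['range_z'];K=g['intrinsics'];v,u=np.mgrid[:z.shape[0],:z.shape[1]]
    p=np.stack([(u-K[0][2])/K[0][0]*z,(v-K[1][2])/K[1][1]*z,z],-1)
    E=np.array(g['extrinsics']);return (p-E[:3,3])@E[:3,:3]
E
python3 - <<'E'
from h import *
s=read_state();print(s)
for n in('top','side'):
    g=grab_frame(n);save(g['frame'],n+'0.png');np.savez(n+'0.npz',**g)
    print(n,g['intrinsics'],g['extrinsics'])
E
```

```text
pics
{'clock': 0.0, 'joint_positions': array([-1.44110745,  0.47777508,  0.02236297,  1.55645542, -0.01151713,
        1.10927441, -0.0830897 ]), 'joint_velocities': array([ 0.00053631, -0.00162822, -0.00017727,  0.00020541,  0.00055904,
        0.00044473, -0.0003199 ]), 'joint_torque': array([-7.20016942e-04, -5.82858145e+01,  1.53441254e+00, -2.72605830e+01,
       -5.42285386e-02,  1.70127227e-02,  1.68501861e-04]), 'eef_pos': array([158.8819413 , 655.41690073, 221.69726698]), 'tcp_rot': array([-3.72622716e-01, -3.11932936e+00,  2.79884263e-03]), 'force': array([ 0.33585723, -0.48654343,  0.26941865]), 'ft_torque': array([-0.02815135,  0.02653017,  0.03678602]), 'grip_force': 0.0, 'grip_width': 87.75387399897981}
top [[397.83588423   0.         278.74647759]
 [  0.         397.83588423 203.4522543 ]
 [  0.           0.           1.        ]] [[ 8.60892508e-03 -9.99955949e-01  3.73990737e-03 -1.49647316e-01]
 [-9.74059362e-01 -9.23161972e-03 -2.26104260e-01  5.89130778e+02]
 [ 2.26128825e-01 -1.69637715e-03 -9.74095928e-01  1.19571271e+03]
 [ 0.00000000e+00  0.00000000e+00  0.00000000e+00  1.00000000e+00]]
side [[471.42394459   0.         277.64574442]
 [  0.         471.42394459 209.96167853]
 [  0.           0.           1.        ]] [[ 8.71590747e-01 -4.90014623e-01 -1.46710413e-02 -5.13433410e+02]
 [-3.74456441e-01 -6.46135398e-01 -6.65049939e-01  2.70521324e+02]
 [ 3.16404716e-01  5.85145039e-01 -7.46654766e-01  1.22307859e+03]
 [ 0.00000000e+00  0.00000000e+00  0.00000000e+00  1.00000000e+00]]
```

View pics/top0.png

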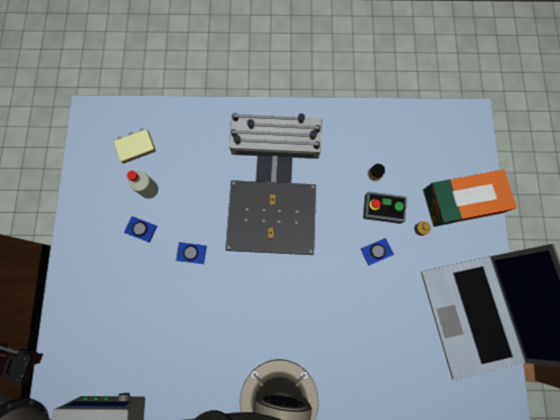

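View pics/side0.png

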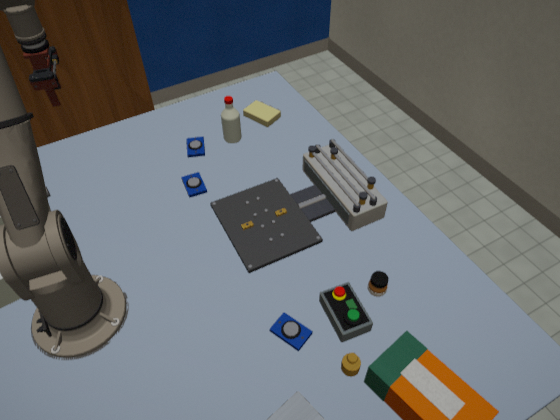

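The top view shows three holders: left at (140,229) and (191,253), and right at (377,252). The bed is centred at about (271,218), and the green button is at (399,207). The bottle is at (138,180), the jar at (376,172) and the weight at (423,228). The side view shows the same three holders.

```bash
cat >> h.py <<'E'
def rect(P):
    c,(w,h),a=cv2.minAreaRect(P[:,:2].astype(np.float32))
    if w>h: a+=90
    return np.round(c,1),round(min(w,h),1),round(max(w,h),1),a  # a: direction of short side, deg in world
def blobs(g,m,zlo,zhi,mn=60):
    P=cloud(g);m=m&(P[...,2]>zlo)&(P[...,2]<zhi)&(g['range_z']>0)
    n,l,st,_=cv2.connectedComponentsWithStats(m.astype(np.uint8))
    return [P[l==i] for i in range(1,n) if st[i,4]>=mn]
def hsv(g): return cv2.cvtColor(g['frame'],cv2.COLOR_RGB2HSV).astype(int)
def blue(g): h=hsv(g);return (h[...,0]>105)&(h[...,0]<130)&(h[...,1]>170)&(h[...,2]>50)
E
python3 - <<'E'
from h import *
for n in('top','side'):
    g=dict(np.load(n+'0.npz'));print(n)
    P=cloud(g)
    for B in blobs(g,blue(g),4,60): print('blue',rect(B),np.median(B[:,2]),len(B))
    h=hsv(g)
    dark=(h[...,2]<110)&(P[...,0]>350)&(P[...,0]<900)&(abs(P[...,1])<220)
    for B in blobs(g,dark,14,30,400): print('bed',rect(B),np.median(B[:,2]),len(B))
    gr=(h[...,0]>50)&(h[...,0]<80)&(h[...,1]>150)&(P[...,1]<0)
    for B in blobs(g,gr,20,90,15): print('green',B.mean(0),np.median(B[:,2]),len(B))
    br=(h[...,0]>12)&(h[...,0]<28)&(h[...,1]>130)
    for B in blobs(g,br,20,90,12): print('brass',rect(B),np.median(B[:,2]),len(B))
    rd=((h[...,0]<6)|(h[...,0]>174))&(h[...,1]>180)
    for B in blobs(g,rd,20,200,10): print('red',B.mean(0),len(B))
    for u,v in ([(271,218),(138,180),(376,172),(423,228)] if n=='top' else [(231,125),(378,285),(350,365)]): print((u,v),P[v,u])
E
```

```text
top
blue (array([512.7, 456.9]), 55.0, 87.5, 159.7865447998047) 14.442031849034482 281
blue (array([ 446.2, -312.8]), 54.8, 87.7, 22.502422332763672) 14.717333350071081 275
blue (array([436.4, 286.8]), 55.3, 86.3, 174.2689208984375) 14.838227453193705 281
bed (array([602.1,  27.8]), 283.2, 327.6, 87.83751678466797) 22.378257211799564 6691
green [ 584.66740912 -375.78819136   66.01478483] 66.54843036982032 74
brass (array([ 697.4, -308.1]), 14.0, 38.1, 137.63053131103516) 33.063989794358235 26
brass (array([620.7,  25.8]), 9.9, 11.8, 90.75831091403961) 33.96305782801858 13
brass (array([ 593.3, -299.3]), 20.4, 34.2, 121.53146362304688) 54.57306827265647 17
brass (array([601.4,  27.3]), 13.2, 13.5, 89.40451049804688) 33.12212612582455 19
brass (array([ 519.6, -456. ]), 34.0, 36.8, 119.72479820251465) 39.40046706694024 138
brass (array([509.4,  30.8]), 9.8, 12.8, 90.36220842599869) 32.994416419626496 17
brass (array([491.3,  32.3]), 10.5, 13.0, 1.1131540536880493) 33.32365014526593 19
red [646.74322975 440.24133197 169.81764144] 63
red [ 595.80578182 -306.15277233   61.54371556] 57
(271
[... 951 characters left out ...]
071603 57
brass (array([ 702. , -330.8]), 23.3, 45.4, 46.633487701416016) 28.460780134709537 94
brass (array([ 596.2, -308.1]), 21.8, 33.6, 54.07325744628906) 49.57523228183557 28
brass (array([ 647.8, -635.2]), 83.4, 179.0, 10.902803421020508) 85.56700761408143 1670
brass (array([ 520.7, -466.8]), 34.4, 40.5, 41.45004653930664) 38.34259780037715 284
brass (array([ 576.2, -620.2]), 41.0, 122.0, 11.649593353271484) 85.39109452164718 994
red [648.80583364 434.23160863 166.72757778] 48
red [ 595.40947411 -307.53808035   64.46019448] 78
(231, 125) [639.63914217 411.64623884  81.7119545 ]
(378, 285) [ 695.59799516 -336.35034918   53.07738247]
(350, 365) [ 515.2746321  -470.99287981   39.76426474]
```

```bash
cat >> h.py <<'E'
import json,os
def cmd():
    d=json.load(open('cmd.json'));return np.array(d[0]),R.from_rotvec(d[1])
def did(*rows):  # last row of each call, in order
    p,r=cmd()
    for w in rows: p,r=p+r.apply(np.array(w[:3])*250),r*R.from_rotvec(np.array(w[3:])*np.pi/2)
    json.dump([p.tolist(),r.as_rotvec().tolist()],open('cmd.json','w'))
def Ry(a):
    a=np.radians(a);y=np.array([np.cos(a),np.sin(a),0]);z=np.array([0,0,-1.]);return R.from_matrix(np.c_[np.cross(y,z),y,z])
def plan(*tg):  # targets (x,y,z,yaw): the row for each, chained
    p,r=cmd()
    for x,y,z,a in tg:
        q=Ry(a);print(np.round(np.r_[r.inv().apply(np.array([x,y,z])-p)/250,(r.inv()*q).as_rotvec()/(np.pi/2)],4).tolist());p,r=np.array([x,y,z]),q
def st():
    s=read_state();r=R.from_rotvec(s['tcp_rot']).as_matrix();p,c=cmd();c=c.as_matrix()
    print('t',round(s['clock'],2),'pos',s['eef_pos'].round(1),'yaw',np.degrees(np.arctan2(r[1,1],r[0,1])).round(2),'cmd',p.round(1),np.degrees(np.arctan2(c[1,1],c[0,1])).round(2),'F',s['force'].round(1),'w',round(s['grip_width'],1),'gf',round(s['grip_force'],1))
E
python3 - <<'E'
from h import *
json.dump([[159.001,656.023,222.664],(Ry(76.4).as_rotvec()).tolist()],open('cmd.json','w'))
s=read_state();r=R.from_rotvec(s['tcp_rot']).as_matrix();print(r)
a=np.degrees(np.arctan2(r[1,1],r[0,1]));print(a)
json.dump([[159.001,656.023,222.664],(Ry(a).as_rotvec()).tolist()],open('cmd.json','w'))
plan((340,580,220,25),(514,455,180,-20.3))
E
```

```text
[[-9.71872781e-01  2.35506351e-01 -2.37403607e-04]
 [ 2.35506432e-01  9.71871548e-01 -1.55377081e-03]
 [-1.35197082e-04 -1.56597764e-03 -9.99998765e-01]]
76.3785106926841
[-0.7752, -0.125, 0.0107, 0.0, 0.0, 0.5709]
[-0.7473, 0.4195, 0.16, 0.0, 0.0, 0.5033]
```

>>> carry_out(steps=[[-0.775, -0.125, 0.01, 0, 0, 0.57], [-0.775, -0.125, 0.01, 0, 0, 0.57], [-0.775, -0.125, 0.01, 0, 0, 0.57], [-0.775, -0.125, 0.01, 0, 0, 0.57], [-0.775, -0.125, 0.01, 0, 0, 0.57], [-0.775, -0.125, 0.01, 0, 0, 0.57], [-0.775, -0.125, 0.01, 0, 0, 0.57], [-0.775, -0.125, 0.01, 0, 0, 0.57]], grip=1)

```text
clock: 0.9
eef_pos: [339.4, 580.1, 219.7]
tcp_rot: [1.68, 2.655, -0.001]
force: [-0.2, -0.1, 0.5]
grip_width: 87.8
grip_force: 0.0
```

>>> carry_out(steps=[[-0.75, 0.42, 0.16, 0, 0, 0.5], [-0.75, 0.42, 0.16, 0, 0, 0.5], [-0.75, 0.42, 0.16, 0, 0, 0.5], [-0.75, 0.42, 0.16, 0, 0, 0.5], [-0.75, 0.42, 0.16, 0, 0, 0.5], [-0.75, 0.42, 0.16, 0, 0, 0.5], [-0.75, 0.42, 0.16, 0, 0, 0.5], [-0.75, 0.42, 0.16, 0, 0, 0.5], [-0.75, 0.42, 0.16, 0, 0, 0.5]])

```text
clock: 1.8
eef_pos: [513.6, 455.7, 180.2]
tcp_rot: [-2.568, -1.808, 0.0]
force: [0.2, 0.2, -0.6]
grip_width: 88.4
grip_force: 0.0
```

Run:
```python
from h import *
did([-0.775,-0.125,0.01,0,0,0.57],[-0.75,0.42,0.16,0,0,0.5]);st()
g=grab_frame('wrist');save(g['frame'],'w1.png');np.savez('w1.npz',**g)
for B in blobs(g,blue(g),4,40): print('blue',rect(B),np.median(B[:,2]),len(B))
```

```text
t 1.8 pos [513.6 455.7 180.2] yaw -19.71 cmd [514.5 454.7 180.2] -19.92 F [ 0.2  0.2 -0.6] w 88.4 gf 0.0
blue (array([515.4, 459.8]), 57.4, 88.7, 158.89283752441406) 13.75611379678092 2298
blue (array([442.4, 319.2]), 31.0, 58.6, 83.46067810058594) 13.39274114514329 721
blue (array([434.4, 254.3]), 18.2, 57.1, 82.1878890991211) 13.309495916306815 269
```

View pics/w1.png

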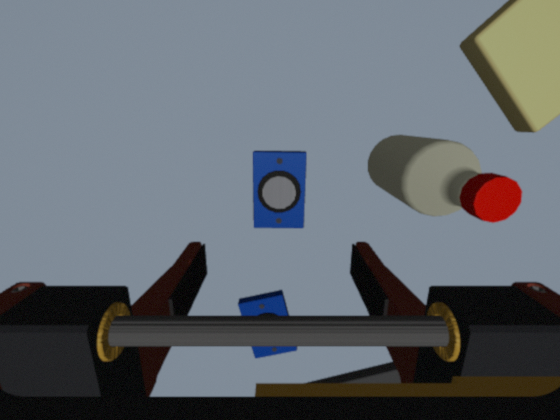

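The wrist view shows the holder at (279,190), on the finger midline and aligned with the fingers. The bottle stands clear to the right. I'll descend and grip.

Run:
```python
from h import *
plan((514.5,457.5,6,-20.6),(514.5,457.5,120,-20.6))
```

```text
[0.0105, -0.0039, 0.6967, 0.0, 0.0, 0.0075]
[0.0, 0.0, -0.456, 0.0, 0.0, 0.0]
```

>>> carry_out(steps=[[0.01, -0.004, 0.2, 0, 0, 0.0075], [0.01, -0.004, 0.4, 0, 0, 0.0075], [0.01, -0.004, 0.55, 0, 0, 0.0075], [0.01, -0.004, 0.63, 0, 0, 0.0075], [0.01, -0.004, 0.67, 0, 0, 0.0075], [0.01, -0.004, 0.697, 0, 0, 0.0075], [0.01, -0.004, 0.697, 0, 0, 0.0075], [0.01, -0.004, 0.697, 0, 0, 0.0075]])

```text
clock: 2.65
eef_pos: [515.2, 458.1, 7.3]
tcp_rot: [-2.582, -1.789, -0.003]
force: [-0.4, -0.4, 0.2]
grip_width: 87.9
grip_force: 0.0
```

>>> carry_out(steps=[[0, 0, 0, 0, 0, 0], [0, 0, 0, 0, 0, 0], [0, 0, 0, 0, 0, 0], [0, 0, 0, 0, 0, 0], [0, 0, 0, 0, 0, 0], [0, 0, 0, 0, 0, 0], [0, 0, 0, 0, 0, 0], [0, 0, 0, 0, 0, 0]], grip=0)

```text
clock: 3.45
eef_pos: [514.6, 457.5, 6.3]
tcp_rot: [-2.583, -1.788, -0.001]
force: [-1.2, -0.4, 4.6]
grip_width: 59.6
grip_force: 30.0
```

>>> carry_out(steps=[[0, 0, -0.05, 0, 0, 0], [0, 0, -0.15, 0, 0, 0], [0, 0, -0.3, 0, 0, 0], [0, 0, -0.45, 0, 0, 0], [0, 0, -0.45, 0, 0, 0], [0, 0, -0.45, 0, 0, 0]])

```text
clock: 4.05
eef_pos: [514.2, 457.4, 118.8]
tcp_rot: [-2.582, -1.788, -0.001]
force: [-0.9, -1.9, -3.8]
grip_width: 59.9
grip_force: 30.0
```

Run:
```python
from h import *
did([0.01,-0.004,0.697,0,0,0.0075],[0,0,-0.45,0,0,0]);st()
plan((560,270,120,-11),(575,145,170,-2.1),(575,145,170,-2.1))
```

```text
t 4.05 pos [514.2 457.4 118.8] yaw -20.6 cmd [514.4 457.4 118.4] -20.6 F [-0.9 -1.9 -3.8] w 59.9 gf 30.0
[-0.6375, 0.4343, -0.0063, 0.0, 0.0, -0.1066]
[-0.4794, 0.1543, -0.2, 0.0, 0.0, -0.0989]
[0.0, 0.0, 0.0, 0.0, 0.0, 0.0]
```

>>> carry_out(steps=[[-0.16, 0.11, 0, 0, 0, -0.11], [-0.32, 0.22, 0, 0, 0, -0.11], [-0.48, 0.33, 0, 0, 0, -0.11], [-0.64, 0.43, 0, 0, 0, -0.11], [-0.64, 0.43, 0, 0, 0, -0.11], [-0.64, 0.43, 0, 0, 0, -0.11]])

```text
clock: 4.65
eef_pos: [557.8, 267.5, 116.6]
tcp_rot: [-2.422, -2.0, 0.006]
force: [0.9, 0.9, -3.8]
grip_width: 59.6
grip_force: 30.0
```

>>> carry_out(steps=[[-0.16, 0.05, -0.1, 0, 0, -0.1], [-0.32, 0.1, -0.2, 0, 0, -0.1], [-0.48, 0.15, -0.2, 0, 0, -0.1], [-0.48, 0.15, -0.2, 0, 0, -0.1], [-0.48, 0.15, -0.2, 0, 0, -0.1], [-0.48, 0.15, -0.2, 0, 0, -0.1]])

```text
clock: 5.25
eef_pos: [572.3, 147.5, 167.3]
tcp_rot: [-2.249, -2.191, 0.002]
force: [0.2, 0.5, -3.2]
grip_width: 59.9
grip_force: 30.0
```

Run:
```python
from h import *
did([-0.64,0.43,0,0,0,-0.11],[-0.48,0.15,-0.2,0,0,-0.1]);st()
g=grab_frame('wrist');save(g['frame'],'w2.png');np.savez('w2.npz',**g)
g=grab_frame('top');np.savez('top2.npz',**g)
save(cv2.resize(np.load('top0.npz')['frame'][165:270,210:350],None,fx=5,fy=5,interpolation=cv2.INTER_CUBIC),'bedtop.png')
```

```text
t 5.25 pos [572.3 147.5 167.3] yaw -1.5 cmd [573.3 144.9 168.4] -1.7 F [ 0.2  0.5 -3.2] w 59.9 gf 30.0
```

View pics/w2.png

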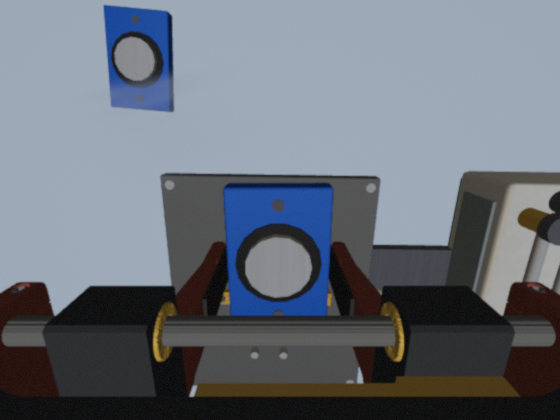

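View pics/bedtop.png

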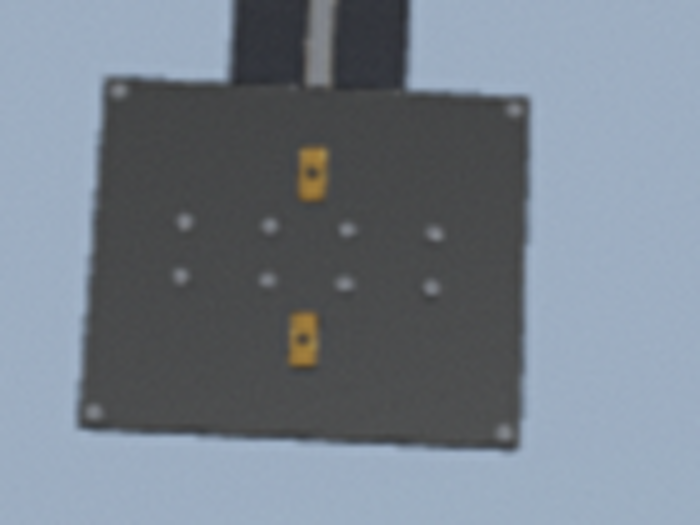

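Bed corners in the top crop are (107,78), (527,98), (518,448) and (80,428), and the dowels and both brass stops are clear. In the wrist view the bed's +y edge runs from (163,176) to (377,178), and the holder is gripped squarely.

```bash
cat >> h.py <<'E'
def pix2w(g,uv,z):
    K=np.array(g['intrinsics']);E=np.array(g['extrinsics']);Rm=E[:3,:3];c=-Rm.T@E[:3,3]
    d=np.c_[np.array(uv,float),np.ones(len(uv))]@np.linalg.inv(K).T@Rm
    return c+d*((z-c[2])/d[:,2])[:,None]
def fit2(m,w):
    m=np.array(m,float);w=np.array(w)[:,:2];mc=m-m.mean(0);wc=w-w.mean(0)
    a=np.arctan2((mc[:,0]*wc[:,1]-mc[:,1]*wc[:,0]).sum(),(mc*wc).sum());M=np.array([[np.cos(a),-np.sin(a)],[np.sin(a),np.cos(a)]])
    t=w.mean(0)-M@m.mean(0);return t.round(2),np.degrees(a).round(2),(m@M.T+t-w).round(1)
E
python3 - <<'E'
from h import *
g=dict(np.load('top0.npz'));f=lambda L:(np.array(L)+.5)/5-.5+[210,165]
A=pix2w(g,f([(107,78),(527,98),(518,448),(80,428)]),22);ma=[(117.5,142.5),(117.5,-142.5),(-117.5,-142.5),(-117.5,142.5)]
B=pix2w(g,f([(185,222),(270,226),(347,230),(434,234),(181,276),(268,280),(345,284),(431,288)]),32)
mb=[(x,y) for x in(18,-18) for y in(81,25,-25,-81)]
C=pix2w(g,f([(313,174),(303,340)]),32);mc=[(55,0),(-55,0)]
for m,w in((ma,A),(mb,B),(mc,C),(ma+mb+mc,np.r_[A,B,C])): print(*fit2(m,w)[:2])
print(fit2(ma+mb+mc,np.r_[A,B,C])[2].tolist())
g=dict(np.load('w2.npz'));print(pix2w(g,[(163,176),(377,178)],22), pix2w(g,[(170,185),(371,188)],23))
for B in blobs(g,blue(g),60,250): print('held',rect(B),np.median(B[:,2]),len(B))
g=dict(np.load('top2.npz'))
for B in blobs(g,blue(g),4,60): print('blue',rect(B),len(B))
E
```

```text
[555.7   29.36] -2.17
[556.72  29.5 ] -2.28
[555.87  29.2 ] -2.64
[556.31  29.42] -2.21
[[1.4, 2.2], [1.6, -2.4], [-0.7, -1.9], [0.1, 2.3], [-0.4, 0.1], [-0.4, -0.5], [-0.1, -0.3], [-0.2, 0.3], [-0.6, -0.2], [-0.7, 0.2], [-0.4, 0.1], [-0.5, -0.3], [0.5, 0.6], [0.4, -0.2]]
[[450.7747261  176.20091193  22.        ]
 [677.05133115 167.97938787  22.        ]] [[457.26908804 166.54325182  23.        ]
 [671.07994001 157.54541283  23.        ]]
held (array([571.9, 154.3]), 60.9, 81.3, 178.2686004638672) 174.8697137731802 8079
blue (array([ 446.2, -312.6]), 54.5, 87.4, 23.17259407043457) 274
blue (array([439.6, 321.3]), 19.4, 55.1, 91.44317531585693) 87
```

```bash
cat >> h.py <<'E'
def bed(x,y,z,o=(557,28.7),a=-2.25):
    a_=np.radians(a);return (o[0]+x*np.cos(a_)-y*np.sin(a_),o[1]+x*np.sin(a_)+y*np.cos(a_),z,a)
def inbed():
    s=read_state();d=s['eef_pos'][:2]-np.array([557,28.7]);a_=np.radians(-2.25);M=np.array([[np.cos(a_),np.sin(a_)],[-np.sin(a_),np.cos(a_)]])
    print('bed xy',(M@d).round(2),'Fbed',(M@s['force'][:2]).round(2),'Fz',s['force'][2].round(1))
E
python3 - <<'E'
from h import *
st();plan(bed(60,62,55),bed(60,62,28.5))
E
```

```text
t 5.35 pos [572.5 147.3 167.5] yaw -1.49 cmd [573.3 144.9 168.4] -1.7 F [-1.4  0.3 -3.3] w 59.5 gf 30.0
[-0.221, 0.1908, 0.4537, 0.0, 0.0, 0.0062]
[0.0, 0.0, 0.106, 0.0, 0.0, 0.0]
```

>>> carry_out(steps=[[-0.11, 0.1, 0.15, 0, 0, 0.006], [-0.22, 0.19, 0.3, 0, 0, 0.006], [-0.22, 0.19, 0.4, 0, 0, 0.006], [-0.22, 0.19, 0.45, 0, 0, 0.006], [-0.22, 0.19, 0.45, 0, 0, 0.006], [-0.22, 0.19, 0.45, 0, 0, 0.006], [-0.22, 0.19, 0.45, 0, 0, 0.006]])

```text
clock: 6.05
eef_pos: [620.1, 90.1, 57.6]
tcp_rot: [2.262, 2.179, 0.004]
force: [0.9, -0.4, -2.3]
grip_width: 59.3
grip_force: 30.0
```

Run:
```python
from h import *
did([-.22,.19,.45,0,0,.006]);st();inbed();plan(bed(60,62,28.5))
```

```text
t 6.05 pos [620.1  90.1  57.6] yaw -2.14 cmd [619.2  88.5  55.9] -2.24 F [ 0.9 -0.4 -2.3] w 59.3 gf 30.0
bed xy [60.61 63.8 ] Fbed [ 0.9  -0.32] Fz -2.3
[-0.001, 0.0008, 0.1097, 0.0, 0.0, 0.0002]
```

>>> carry_out(steps=[[0, 0, 0.04, 0, 0, 0], [0, 0, 0.08, 0, 0, 0], [0, 0, 0.1, 0, 0, 0], [0, 0, 0.107, 0, 0, 0], [0, 0, 0.107, 0, 0, 0], [0, 0, 0.107, 0, 0, 0]])

```text
clock: 6.65
eef_pos: [619.4, 88.4, 29.2]
tcp_rot: [2.264, 2.177, 0.0]
force: [0.5, 0.2, -3.7]
grip_width: 59.5
grip_force: 30.0
```

Run:
```python
from h import *
did([0,0,.107,0,0,0]);st();inbed()
```

```text
t 6.65 pos [619.4  88.4  29.2] yaw -2.25 cmd [619.2  88.5  29.2] -2.24 F [ 0.5  0.2 -3.7] w 59.5 gf 30.0
bed xy [60.02 62.11] Fbed [0.51 0.24] Fz -3.7
```

>>> carry_out(steps=[[0, 0, 0.004, 0, 0, 0], [0, -0.008, 0.004, 0, 0, 0], [0, -0.016, 0.004, 0, 0, 0], [0, -0.02, 0.004, 0, 0, 0], [0, -0.024, 0.004, 0, 0, 0], [0, -0.024, 0.004, 0, 0, 0]])

```text
clock: 7.25
eef_pos: [613.8, 88.7, 28.4]
tcp_rot: [2.264, 2.177, 0.002]
force: [2.2, -0.1, -4.6]
grip_width: 59.8
grip_force: 30.0
```

>>> carry_out(steps=[[0, -0.004, 0, 0, 0, 0], [0, -0.004, 0, 0, 0, 0]])

```text
clock: 7.45
eef_pos: [613.7, 88.7, 28.5]
tcp_rot: [2.263, 2.176, 0.004]
force: [5.4, -0.6, -6.2]
grip_width: 59.5
grip_force: 30.0
```

Run:
```python
from h import *
did([0,-.024,.004,0,0,0],[0,-.004,0,0,0,0]);st();inbed()
```

```text
t 7.45 pos [613.7  88.7  28.5] yaw -2.25 cmd [612.2  88.8  28.2] -2.24 F [ 5.4 -0.6 -6.2] w 59.5 gf 30.0
bed xy [54.26 62.23] Fbed [ 5.44 -0.38] Fz -6.2
```

>>> carry_out(steps=[[-0.008, 0, 0.002, 0, 0, 0], [-0.016, 0, 0.002, 0, 0, 0], [-0.022, 0, 0.002, 0, 0, 0], [-0.026, 0, 0.002, 0, 0, 0], [-0.026, 0, 0.002, 0, 0, 0]])

```text
clock: 7.95
eef_pos: [613.5, 83.5, 28.4]
tcp_rot: [2.264, 2.177, 0.005]
force: [3.8, 2.3, -3.1]
grip_width: 59.8
grip_force: 30.0
```

>>> carry_out(steps=[[-0.004, 0, 0, 0, 0, 0], [-0.008, 0, 0, 0, 0, 0], [-0.008, 0, 0, 0, 0, 0]])

```text
clock: 8.25
eef_pos: [613.4, 81.6, 28.4]
tcp_rot: [2.264, 2.177, 0.005]
force: [4.9, 2.6, -3.3]
grip_width: 59.6
grip_force: 30.0
```

Run:
```python
from h import *
did([-.026,0,.002,0,0,0],[-.008,0,0,0,0,0]);st();inbed()
```

```text
t 8.25 pos [613.4  81.6  28.4] yaw -2.23 cmd [611.9  80.3  27.7] -2.24 F [ 4.9  2.6 -3.3] w 59.6 gf 30.0
bed xy [54.28 55.06] Fbed [4.8  2.82] Fz -3.3
```

>>> carry_out(steps=[[-0.004, 0, 0, 0, 0, 0], [-0.008, 0, 0, 0, 0, 0], [-0.008, 0, 0, 0, 0, 0]])

```text
clock: 8.55
eef_pos: [613.3, 79.6, 28.4]
tcp_rot: [2.264, 2.177, 0.005]
force: [5.1, 1.9, -2.8]
grip_width: 60.0
grip_force: 30.0
```

>>> carry_out(steps=[[-0.004, 0, 0, 0, 0, 0], [-0.008, 0, 0, 0, 0, 0], [-0.008, 0, 0, 0, 0, 0]])

```text
clock: 8.85
eef_pos: [613.3, 79.2, 28.4]
tcp_rot: [-2.263, -2.179, -0.007]
force: [4.4, 5.5, -3.7]
grip_width: 60.0
grip_force: 30.0
```

Run:
```python
from h import *
did([-.008,0,0,0,0,0],[-.008,0,0,0,0,0]);st();inbed()
```

```text
t 8.85 pos [613.3  79.2  28.4] yaw -2.18 cmd [611.7  76.3  27.7] -2.24 F [ 4.4  5.5 -3.7] w 60.0 gf 30.0
bed xy [54.26 52.68] Fbed [4.16 5.7 ] Fz -3.7
```

>>> carry_out(steps=[[-0.004, 0, 0, 0, 0, 0], [-0.004, 0, 0, 0, 0, 0]])

```text
clock: 9.05
eef_pos: [613.3, 79.2, 28.4]
tcp_rot: [-2.262, -2.179, -0.008]
force: [5.1, 7.6, -3.6]
grip_width: 59.6
grip_force: 30.0
```

>>> carry_out(steps=[[0, 0, 0, 0, 0, 0], [0, 0, 0, 0, 0, 0], [0, 0, 0, 0, 0, 0], [0, 0, 0, 0, 0, 0]], grip=1)

```text
clock: 9.45
eef_pos: [611.3, 74.7, 27.6]
tcp_rot: [-2.265, -2.177, 0.001]
force: [0.1, 0.5, 0.6]
grip_width: 86.5
grip_force: 0.0
```

>>> carry_out(steps=[[0, 0, -0.05, 0, 0, 0], [0, 0, -0.15, 0, 0, 0], [0, 0, -0.25, 0, 0, 0], [0, 0, -0.35, 0, 0, 0], [0, 0, -0.35, 0, 0, 0], [0, 0, -0.35, 0, 0, 0]])

```text
clock: 10.05
eef_pos: [611.9, 75.3, 116.0]
tcp_rot: [2.264, 2.177, 0.002]
force: [0.6, 0.1, 0.3]
grip_width: 87.7
grip_force: 0.0
```

Run:
```python
from h import *
did([-.004,0,0,0,0,0],[0,0,-.35,0,0,0]);st();inbed()
g=grab_frame('wrist');save(g['frame'],'w3.png');np.savez('w3.npz',**g)
for B in blobs(g,blue(g),4,60): print('blue',rect(B),np.median(B[:,2]),len(B))
```

```text
t 10.05 pos [611.9  75.3 116. ] yaw -2.25 cmd [611.7  75.3 115.2] -2.24 F [0.6 0.1 0.3] w 87.7 gf 0.0
bed xy [53.02 48.73] Fbed [0.61 0.1 ] Fz 0.3
blue (array([435.3, 247.9]), 12.9, 61.4, 89.43954467773438) 13.615344635646634 1341
blue (array([613.,  82.]), 59.0, 88.8, 177.77572631835938) 35.81947731421053 4096
```

View pics/w3.png

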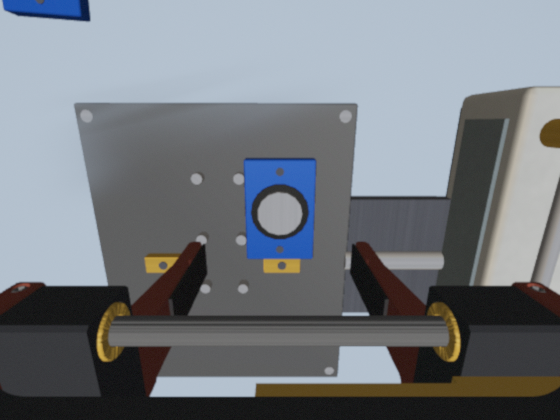

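The wrist view shows the holder against both dowels (left edge u≈245) and the brass stop (v≈260). Next I press its disc.

```bash
sed -i 's/557,28.7/558.2,29.0/g' h.py
python3 - <<'E'
from h import *
plan((613.3,79.7,55,-2.25))
E
```

```text
[0.0177, 0.0058, 0.2407, 0.0, 0.0, 0.0002]
```

>>> carry_out(steps=[[0.018, 0.006, 0, 0, 0, 0], [0.018, 0.006, 0, 0, 0, 0], [0.018, 0.006, 0, 0, 0, 0], [0.018, 0.006, 0, 0, 0, 0], [0.018, 0.006, 0.06, 0, 0, 0], [0.018, 0.006, 0.15, 0, 0, 0], [0.018, 0.006, 0.22, 0, 0, 0], [0.018, 0.006, 0.24, 0, 0, 0], [0.018, 0.006, 0.24, 0, 0, 0], [0.018, 0.006, 0.24, 0, 0, 0]], grip=0)

```text
clock: 11.1
eef_pos: [613.6, 79.6, 55.4]
tcp_rot: [2.264, 2.177, 0.0]
force: [0.8, -0.2, 0.5]
grip_width: 11.1
grip_force: 0.0
```

>>> carry_out(steps=[[0, 0, 0.016, 0, 0, 0], [0, 0, 0.032, 0, 0, 0], [0, 0, 0.04, 0, 0, 0], [0, 0, 0.048, 0, 0, 0], [0, 0, 0.056, 0, 0, 0], [0, 0, 0.056, 0, 0, 0]])

```text
clock: 11.7
eef_pos: [613.3, 79.8, 41.3]
tcp_rot: [-2.264, -2.177, -0.0]
force: [-1.2, 0.5, 2.1]
grip_width: 0.5
grip_force: 1.0
```

Run:
```python
from h import *
did([.018,.006,.24,0,0,0],[0,0,.056,0,0,0]);st();inbed()
```

```text
t 11.7 pos [613.3  79.8  41.3] yaw -2.24 cmd [613.4  79.8  41.2] -2.24 F [-1.2  0.5  2.1] w 0.5 gf 1.0
bed xy [53.07 52.94] Fbed [-1.25  0.46] Fz 2.1
```

>>> carry_out(steps=[[0, 0, 0.006, 0, 0, 0], [0, 0, 0.012, 0, 0, 0], [0, 0, 0.012, 0, 0, 0]])

```text
clock: 12.0
eef_pos: [613.4, 79.8, 38.9]
tcp_rot: [-2.264, -2.177, -0.001]
force: [-3.1, 0.3, 8.5]
grip_width: 0.3
grip_force: 4.1
```

>>> carry_out(steps=[[0, 0, 0.004, 0, 0, 0], [0, 0, 0.008, 0, 0, 0], [0, 0, 0.008, 0, 0, 0]])

```text
clock: 12.3
eef_pos: [613.4, 79.8, 38.7]
tcp_rot: [-2.264, -2.176, -0.002]
force: [-8.1, -1.3, 24.4]
grip_width: 0.4
grip_force: 12.1
```

Run:
```python
from h import *
did([0,0,.012,0,0,0],[0,0,.008,0,0,0]);st()
```

```text
t 12.3 pos [613.4  79.8  38.7] yaw -2.26 cmd [613.4  79.8  36.2] -2.24 F [-8.1 -1.3 24.4] w 0.4 gf 12.1
```

>>> carry_out(steps=[[0, 0, -0.01, 0, 0, 0], [0, 0, -0.05, 0, 0, 0], [-0.018, -0.006, -0.2, 0, 0, 0], [-0.018, -0.006, -0.316, 0, 0, 0], [-0.018, -0.006, -0.316, 0, 0, 0], [-0.018, -0.006, -0.316, 0, 0, 0], [-0.018, -0.006, -0.316, 0, 0, 0]], grip=1)

```text
clock: 13.0
eef_pos: [610.8, 75.4, 114.2]
tcp_rot: [-2.263, -2.177, 0.002]
force: [0.1, -0.7, -0.6]
grip_width: 53.4
grip_force: 0.0
```

Run:
```python
from h import *
did([-.018,-.006,-.316,0,0,0]);st()
g=grab_frame('wrist');np.savez('w4.npz',**g)
G=dict(np.load('w3.npz'))
save(np.hstack([cv2.resize(q['frame'][140:300,190:350],None,fx=2.5,fy=2.5,interpolation=cv2.INTER_CUBIC) for q in(G,g)]),'w4.png')
for B in blobs(g,blue(g),4,60): print('blue',rect(B),np.median(B[:,2]),len(B))
for q in (G,g): 
    P=cloud(q);i=(slice(205,222),slice(272,288));print(np.median(P[i][...,2]))
g=grab_frame('top');np.savez('top4.npz',**g)
for B in blobs(g,blue(g),4,60): print('top',rect(B),len(B))
plan((560,150,150,-4),(438,287,150,-6))
```

```text
t 13.0 pos [610.8  75.4 114.2] yaw -2.22 cmd [611.7  75.3 115.2] -2.24 F [ 0.1 -0.7 -0.6] w 53.4 gf 0.0
blue (array([435.4, 247.5]), 12.9, 61.3, 90.13355524837971) 13.562740256987379 1288
blue (array([613. ,  82.1]), 59.0, 89.2, 177.75310516357422) 35.83439663692883 4173
42.10931241300155
38.18988960063774
top (array([609.7,  43.6]), 13.3, 58.7, 90.72695636749268) 66
top (array([ 446.4, -313. ]), 54.7, 88.5, 22.42717170715332) 274
top (array([437.4, 294.1]), 55.4, 69.8, 174.55347442626953) 195
[0.2904, -0.2182, -0.1393, 0.0, 0.0, 0.0196]
[0.5126, -0.525, 0.0, 0.0, 0.0, 0.0222]
```

View pics/w4.png

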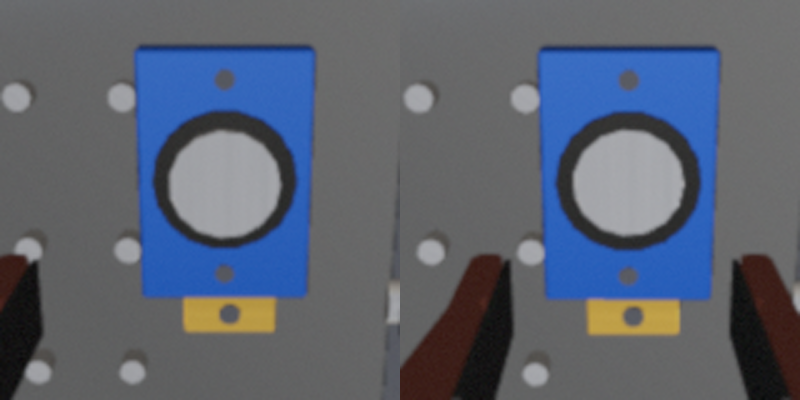

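Before and after the press the holder sits against the dowels and stop, and the disc dropped from 42 to 38 mm, so it is home. Next holder.

>>> carry_out(steps=[[0.15, -0.1, -0.14, 0, 0, 0.02], [0.29, -0.22, -0.14, 0, 0, 0.02], [0.29, -0.22, -0.14, 0, 0, 0.02]], grip=1)

```text
clock: 13.4
eef_pos: [556.0, 156.7, 149.7]
tcp_rot: [-2.286, -2.149, 0.0]
force: [0.3, 0.3, -0.3]
grip_width: 85.1
grip_force: 0.0
```

>>> carry_out(steps=[[0.17, -0.17, 0, 0, 0, 0.02], [0.34, -0.35, 0, 0, 0, 0.02], [0.515, -0.525, 0, 0, 0, 0.02], [0.515, -0.525, 0, 0, 0, 0.02], [0.515, -0.525, 0, 0, 0, 0.02], [0.515, -0.525, 0, 0, 0, 0.02], [0.515, -0.525, 0, 0, 0, 0.02], [0.515, -0.525, 0, 0, 0, 0.02]])

```text
clock: 14.2
eef_pos: [438.7, 286.1, 149.9]
tcp_rot: [2.334, 2.102, -0.001]
force: [-0.0, -0.5, -0.9]
grip_width: 87.9
grip_force: 0.0
```

Run:
```python
from h import *
did([.29,-.22,-.14,0,0,.02],[.515,-.525,0,0,0,.02]);st()
g=grab_frame('wrist');np.savez('w5.npz',**g)
B=max(blobs(g,blue(g),4,60),key=len);r=rect(B);print(r)
plan((r[0][0],r[0][1]-1.5,6,r[3]-180))
```

```text
t 14.2 pos [438.7 286.1 149.9] yaw -6.0 cmd [437.7 287.6 150.2] -5.84 F [-0.  -0.5 -0.9] w 87.9 gf 0.0
(array([438.4, 289.2]), 57.9, 88.6, 173.51349639892578)
[0.0007, 0.0028, 0.5767, 0.0, 0.0, 0.0072]
```

>>> carry_out(steps=[[0, 0.003, 0.2, 0, 0, 0.007], [0, 0.003, 0.38, 0, 0, 0.007], [0, 0.003, 0.5, 0, 0, 0.007], [0, 0.003, 0.55, 0, 0, 0.007], [0, 0.003, 0.577, 0, 0, 0.007], [0, 0.003, 0.577, 0, 0, 0.007], [0, 0.003, 0.577, 0, 0, 0.007]])

```text
clock: 14.95
eef_pos: [439.5, 288.0, 7.2]
tcp_rot: [2.344, 2.092, 0.004]
force: [-0.7, -0.2, 0.8]
grip_width: 87.8
grip_force: 0.0
```

>>> carry_out(steps=[[0, 0, 0, 0, 0, 0], [0, 0, 0, 0, 0, 0], [0, 0, 0, 0, 0, 0], [0, 0, 0, 0, 0, 0], [0, 0, 0, 0, 0, 0], [0, 0, 0, 0, 0, 0], [0, 0, 0, 0, 0, 0]], grip=0)

```text
clock: 15.65
eef_pos: [438.6, 287.7, 6.3]
tcp_rot: [-2.343, -2.093, -0.001]
force: [-1.3, -0.6, 5.4]
grip_width: 59.5
grip_force: 30.0
```

>>> carry_out(steps=[[0, 0, -0.05, 0, 0, 0], [0, 0, -0.15, 0, 0, 0], [0, 0, -0.28, 0, 0, 0], [0, 0, -0.28, 0, 0, 0], [0, 0, -0.28, 0, 0, 0]])

```text
clock: 16.15
eef_pos: [438.3, 287.7, 76.3]
tcp_rot: [-2.343, -2.093, -0.001]
force: [-0.2, 0.1, -3.9]
grip_width: 59.8
grip_force: 30.0
```

Run:
```python
from h import *
did([0,.003,.577,0,0,.007],[0,0,-.28,0,0,0]);st()
plan(bed(-60,62,70),bed(-60,62,29))
```

```text
t 16.15 pos [438.3 287.7  76.3] yaw -6.46 cmd [438.4 287.5  75.9] -6.47 F [-0.2  0.1 -3.9] w 59.8 gf 30.0
[-0.7438, 0.3349, 0.0237, 0.0, -0.0, -0.0468]
[0.0, 0.0, 0.164, 0.0, 0.0, 0.0]
```

>>> carry_out(steps=[[-0.2, 0.09, 0.024, 0, 0, -0.047], [-0.4, 0.18, 0.024, 0, 0, -0.047], [-0.6, 0.27, 0.024, 0, 0, -0.047], [-0.744, 0.335, 0.024, 0, 0, -0.047], [-0.744, 0.335, 0.024, 0, 0, -0.047], [-0.744, 0.335, 0.024, 0, 0, -0.047], [-0.744, 0.335, 0.024, 0, 0, -0.047], [-0.744, 0.335, 0.024, 0, 0, -0.047]])

```text
clock: 16.95
eef_pos: [499.8, 95.2, 69.3]
tcp_rot: [-2.26, -2.18, 0.001]
force: [-0.1, -0.4, -3.4]
grip_width: 59.8
grip_force: 30.0
```

>>> carry_out(steps=[[0, 0, 0.06, 0, 0, 0], [0, 0, 0.11, 0, 0, 0], [0, 0, 0.14, 0, 0, 0], [0, 0, 0.156, 0, 0, 0], [0, 0, 0.164, 0, 0, 0], [0, 0, 0.168, 0, 0, 0], [0, 0, 0.168, 0, 0, 0]])

```text
clock: 17.65
eef_pos: [500.9, 93.3, 28.3]
tcp_rot: [2.264, 2.178, 0.001]
force: [-1.1, 0.4, -2.7]
grip_width: 59.4
grip_force: 30.0
```

>>> carry_out(steps=[[0, 0.008, 0, 0, 0, 0], [0, 0.016, 0, 0, 0, 0], [0, 0.022, 0, 0, 0, 0], [0, 0.026, 0, 0, 0, 0], [0, 0.03, 0, 0, 0, 0], [0, 0.032, 0, 0, 0, 0], [0, 0.032, 0, 0, 0, 0]])

```text
clock: 18.35
eef_pos: [508.0, 93.1, 28.2]
tcp_rot: [-2.264, -2.176, 0.001]
force: [-5.2, 0.3, 6.7]
grip_width: 59.7
grip_force: 30.0
```

Run:
```python
from h import *
did([-.744,.335,.024,0,0,-.047],[0,0,.168,0,0,0],[0,.032,0,0,0,0]);st();inbed()
```

```text
t 18.35 pos [508.   93.1  28.2] yaw -2.26 cmd [508.7  93.   27.9] -2.24 F [-5.2  0.3  6.7] w 59.7 gf 30.0
bed xy [-52.7   62.04] Fbed [-5.16  0.06] Fz 6.7
```

Touching the dowels (bed x ≈ −52.7). Now I push toward the end stop.

>>> carry_out(steps=[[-0.008, 0, 0, 0, 0, 0], [-0.016, 0, 0, 0, 0, 0], [-0.022, 0, 0, 0, 0, 0], [-0.026, 0.002, 0, 0, 0, 0], [-0.03, 0.002, 0, 0, 0, 0], [-0.03, 0.002, 0, 0, 0, 0]])

```text
clock: 18.95
eef_pos: [507.8, 89.7, 28.2]
tcp_rot: [-2.257, -2.178, -0.002]
force: [-7.1, 10.4, 6.5]
grip_width: 59.4
grip_force: 30.0
```

>>> carry_out(steps=[[-0.004, 0, 0, 0, 0, 0], [-0.008, 0, 0, 0, 0, 0], [-0.012, 0, 0, 0, 0, 0], [-0.012, 0, 0, 0, 0, 0]])

```text
clock: 19.35
eef_pos: [507.7, 86.7, 28.2]
tcp_rot: [-2.257, -2.179, -0.002]
force: [-7.4, 10.4, 5.6]
grip_width: 59.5
grip_force: 30.0
```

Run:
```python
from h import *
did([-.03,.002,0,0,0,0],[-.012,0,0,0,0,0]);st();inbed()
```

```text
t 19.35 pos [507.7  86.7  28.2] yaw -2.03 cmd [508.8  82.4  27.9] -2.24 F [-7.4 10.4  5.6] w 59.5 gf 30.0
bed xy [-52.75  55.71] Fbed [-7.78 10.11] Fz 5.6
```

>>> carry_out(steps=[[0, -0.003, -0.003, 0, 0, 0], [-0.004, -0.003, -0.003, 0, 0, 0], [-0.004, -0.003, -0.003, 0, 0, 0]])

```text
clock: 19.65
eef_pos: [507.6, 84.4, 28.6]
tcp_rot: [-2.261, -2.177, -0.002]
force: [-2.8, 9.0, -0.4]
grip_width: 60.0
grip_force: 30.0
```

>>> carry_out(steps=[[-0.004, 0, 0, 0, 0, 0], [-0.004, 0, 0, 0, 0, 0]])

```text
clock: 19.85
eef_pos: [507.6, 84.4, 28.7]
tcp_rot: [-2.26, -2.178, -0.004]
force: [-4.2, 10.6, -1.7]
grip_width: 59.5
grip_force: 30.0
```

Run:
```python
from h import *
did([-.004,-.003,-.003,0,0,0],[-.004,0,0,0,0,0]);st();inbed()
g=grab_frame('wrist');np.savez('w6.npz',**g);save(g['frame'],'w6.png')
```

```text
t 19.85 pos [507.6  84.4  28.7] yaw -2.12 cmd [508.   80.5  28.7] -2.24 F [-4.2 10.6 -1.7] w 59.5 gf 30.0
bed xy [-52.74  53.37] Fbed [-4.59 10.38] Fz -1.7
```

View pics/w6.png

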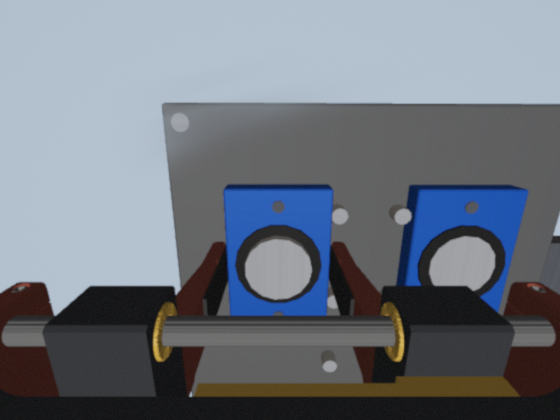

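Both holders' far edges are level at v≈186, so this one is at its stop. I'll release and lift.

>>> carry_out(steps=[[0, 0, 0, 0, 0, 0], [0, 0, 0, 0, 0, 0], [0, 0, 0, 0, 0, 0], [0, 0, 0, 0, 0, 0]], grip=1)

```text
clock: 20.3
eef_pos: [508.4, 79.8, 28.8]
tcp_rot: [2.265, 2.176, 0.001]
force: [-0.3, -0.5, 0.3]
grip_width: 86.4
grip_force: 0.0
```

>>> carry_out(steps=[[0, 0, -0.05, 0, 0, 0], [0, 0, -0.15, 0, 0, 0], [0, 0, -0.25, 0, 0, 0], [0, 0, -0.35, 0, 0, 0], [0, 0, -0.35, 0, 0, 0], [0, 0, -0.35, 0, 0, 0], [0, 0, -0.35, 0, 0, 0]])

```text
clock: 21.0
eef_pos: [507.3, 80.3, 115.6]
tcp_rot: [-2.264, -2.177, 0.002]
force: [0.1, 0.5, -0.1]
grip_width: 87.5
grip_force: 0.0
```

Run:
```python
from h import *
did([0,0,-.35,0,0,0]);st();inbed()
g=grab_frame('wrist');np.savez('w7.npz',**g)
save(cv2.resize(g['frame'][130:300,150:440],None,fx=2.7,fy=2.7,interpolation=cv2.INTER_CUBIC),'w7.png')
for B in blobs(g,blue(g),4,60): print('blue',rect(B),np.median(B[:,2]),len(B))
plan((507.6,82.7,55,-2.25))
```

```text
t 21.0 pos [507.3  80.3 115.6] yaw -2.24 cmd [508.   80.5 116.2] -2.24 F [ 0.1  0.5 -0.1] w 87.5 gf 0.0
bed xy [-52.9   49.29] Fbed [0.06 0.49] Fz -0.1
blue (array([507.2,  86.2]), 58.9, 89.0, 177.72440338134766) 35.835407765816925 4118
blue (array([612.6,  81.6]), 59.6, 89.8, 177.57552337646484) 35.88974586125312 4247
[0.0088, -0.0018, 0.2447, 0.0, -0.0, 0.0002]
```

View pics/w7.png

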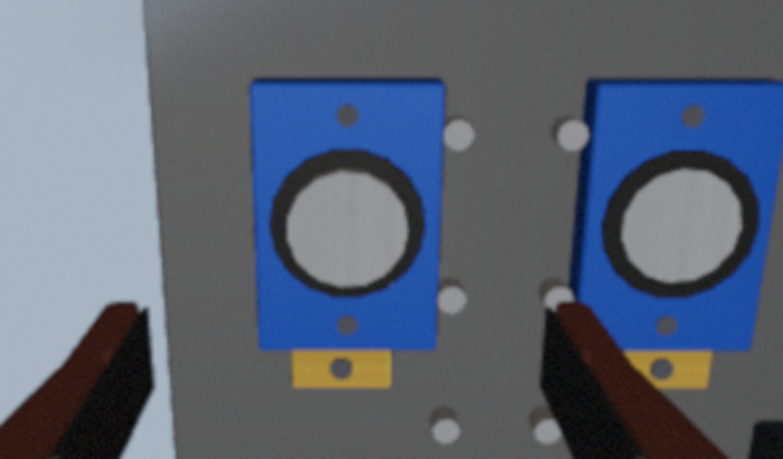

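Both holders touch their dowels and brass stops. Now I press this disc.

>>> carry_out(steps=[[0.014, 0, 0, 0, 0, 0], [0.014, 0, 0, 0, 0, 0], [0.014, 0, 0, 0, 0, 0], [0.014, 0, 0, 0, 0, 0], [0.014, 0, 0.06, 0, 0, 0], [0.014, 0, 0.15, 0, 0, 0], [0.014, 0, 0.22, 0, 0, 0], [0.014, 0, 0.245, 0, 0, 0], [0.014, 0, 0.245, 0, 0, 0]], grip=0)

```text
clock: 21.95
eef_pos: [507.5, 83.7, 54.3]
tcp_rot: [-2.264, -2.177, 0.003]
force: [-0.3, 0.1, -0.1]
grip_width: 19.2
grip_force: 0.0
```

>>> carry_out(steps=[[0, 0, 0.02, 0, 0, 0], [0, 0, 0.04, 0, 0, 0], [0, 0, 0.05, 0, 0, 0], [0, 0, 0.06, 0, 0, 0], [0, 0, 0.066, 0, 0, 0], [0, 0, 0.068, 0, 0, 0], [0, 0, 0.068, 0, 0, 0]])

```text
clock: 22.65
eef_pos: [508.5, 84.1, 38.8]
tcp_rot: [-2.265, -2.177, -0.002]
force: [-2.9, -0.5, 9.8]
grip_width: 0.2
grip_force: 4.7
```

>>> carry_out(steps=[[0, 0, 0.003, 0, 0, 0], [0, 0, 0.003, 0, 0, 0]])

```text
clock: 22.85
eef_pos: [508.6, 84.1, 38.7]
tcp_rot: [-2.265, -2.177, -0.002]
force: [-4.1, -0.3, 16.9]
grip_width: 0.1
grip_force: 8.8
```

Run:
```python
from h import *
did([.014,0,.245,0,0,0],[0,0,.068,0,0,0],[0,0,.003,0,0,0]);st();inbed()
```

```text
t 22.85 pos [508.6  84.1  38.7] yaw -2.26 cmd [508.1  84.   37.2] -2.24 F [-4.1 -0.3 16.9] w 0.1 gf 8.8
bed xy [-51.77  53.11] Fbed [-4.1  -0.48] Fz 16.9
```

>>> carry_out(steps=[[0, 0, -0.01, 0, 0, 0], [0, 0, -0.05, 0, 0, 0], [0, 0, -0.2, 0, 0, 0], [0, 0, -0.4, 0, 0, 0], [0, 0, -0.4, 0, 0, 0], [0, 0, -0.4, 0, 0, 0]], grip=1)

```text
clock: 23.45
eef_pos: [508.8, 84.3, 138.5]
tcp_rot: [2.264, 2.177, 0.005]
force: [-0.3, -0.2, -0.0]
grip_width: 45.4
grip_force: 0.0
```

Run:
```python
from h import *
did([0,0,-.4,0,0,0]);st()
g=grab_frame('wrist');np.savez('w8.npz',**g)
for B in blobs(g,blue(g),4,60): print('blue',rect(B),len(B))
g=grab_frame('top');np.savez('top8.npz',**g)
for B in blobs(g,blue(g),4,60): print('top',rect(B),len(B))
g=grab_frame('side');np.savez('side8.npz',**g)
for B in blobs(g,blue(g),4,60): print('side',rect(B),len(B))
plan((480,-110,150,10),(447,-314,150,22.4))
```

```text
t 23.45 pos [508.8  84.3 138.5] yaw -2.23 cmd [508.1  84.  137.2] -2.24 F [-0.3 -0.2 -0. ] w 45.4 gf 0.0
blue (array([507.3,  86.2]), 59.0, 90.0, 177.67717742919922) 3482
blue (array([612.8,  81.9]), 59.6, 89.9, 177.73045349121094) 3691
top (array([ 446.5, -312.2]), 55.3, 87.0, 23.144302368164062) 278
side (array([613.1,  77.2]), 60.3, 91.5, 177.56490325927734) 284
side (array([507.3,  83.8]), 60.2, 94.7, 177.76737213134766) 309
side (array([ 447.8, -316.4]), 59.4, 89.1, 22.766666412353516) 503
[-0.7797, -0.082, -0.0513, 0.0, -0.0, -0.136]
[-0.7807, -0.2717, 0.0, 0.0, 0.0, -0.1378]
```

>>> carry_out(steps=[[-0.2, -0.02, -0.05, 0, 0, -0.136], [-0.4, -0.04, -0.05, 0, 0, -0.136], [-0.6, -0.06, -0.05, 0, 0, -0.136], [-0.78, -0.08, -0.05, 0, 0, -0.136], [-0.78, -0.08, -0.05, 0, 0, -0.136]])

```text
clock: 24.1
eef_pos: [477.7, -117.1, 148.8]
tcp_rot: [-2.032, -2.396, 0.006]
force: [0.6, 0.3, 0.1]
grip_width: 87.5
grip_force: 0.0
```

>>> carry_out(steps=[[-0.2, -0.07, 0, 0, 0, -0.138], [-0.4, -0.14, 0, 0, 0, -0.138], [-0.6, -0.21, 0, 0, 0, -0.138], [-0.78, -0.27, 0, 0, 0, -0.138], [-0.78, -0.27, 0, 0, 0, -0.138], [-0.78, -0.27, 0, 0, 0, -0.138], [-0.78, -0.27, 0, 0, 0, -0.138], [-0.78, -0.27, 0, 0, 0, -0.138]])

```text
clock: 24.9
eef_pos: [448.5, -311.2, 149.0]
tcp_rot: [-1.742, -2.612, -0.001]
force: [-0.5, 0.1, 0.6]
grip_width: 87.6
grip_force: 0.0
```

Run:
```python
from h import *
did([-.78,-.08,-.05,0,0,-.136],[-.78,-.27,0,0,0,-.138]);st()
g=grab_frame('wrist');np.savez('w9.npz',**g);save(g['frame'],'w9.png')
for B in blobs(g,blue(g),4,60): print('blue',rect(B),len(B))
B=max(blobs(g,blue(g),4,60),key=len);r=rect(B)
plan((r[0][0],r[0][1]-1.5,6,r[3]))
```

```text
t 24.9 pos [ 448.5 -311.2  149. ] yaw 22.61 cmd [ 447.9 -313.9  149.7] 22.42 F [-0.5  0.1  0.6] w 87.6 gf 0.0
blue (array([ 447.9, -312.1]), 58.1, 88.9, 23.140472412109375) 2763
[0.001, 0.0004, 0.5747, 0.0, -0.0, -0.008]
```

>>> carry_out(steps=[[0, 0, 0.2, 0, 0, -0.008], [0, 0, 0.38, 0, 0, -0.008], [0, 0, 0.5, 0, 0, -0.008], [0, 0, 0.55, 0, 0, -0.008], [0, 0, 0.575, 0, 0, -0.008], [0, 0, 0.575, 0, 0, -0.008], [0, 0, 0.575, 0, 0, -0.008]])

```text
clock: 25.65
eef_pos: [448.9, -314.3, 7.2]
tcp_rot: [1.729, 2.62, 0.001]
force: [0.9, -0.3, -0.7]
grip_width: 88.1
grip_force: 0.0
```

>>> carry_out(steps=[[0, 0, 0, 0, 0, 0], [0, 0, 0, 0, 0, 0], [0, 0, 0, 0, 0, 0], [0, 0, 0, 0, 0, 0], [0, 0, 0, 0, 0, 0], [0, 0, 0, 0, 0, 0], [0, 0, 0, 0, 0, 0]], grip=0)

```text
clock: 26.35
eef_pos: [448.1, -313.9, 6.2]
tcp_rot: [1.731, 2.622, 0.0]
force: [-0.1, 1.1, 5.3]
grip_width: 59.7
grip_force: 30.0
```

>>> carry_out(steps=[[0, 0, -0.05, 0, 0, 0], [0, 0, -0.15, 0, 0, 0], [0, 0, -0.28, 0, 0, 0], [0, 0, -0.28, 0, 0, 0], [0, 0, -0.28, 0, 0, 0]])

```text
clock: 26.85
eef_pos: [447.9, -313.7, 76.1]
tcp_rot: [1.73, 2.621, 0.0]
force: [0.5, -0.0, -3.6]
grip_width: 59.7
grip_force: 30.0
```

Run:
```python
from h import *
did([0,0,.575,0,0,-.008],[0,0,-.28,0,0,0]);st()
plan((480,-170,76,10),bed(-60,-62,70),bed(-60,-62,28.2))
```

```text
t 26.85 pos [ 447.9 -313.7   76.1] yaw 23.15 cmd [ 447.9 -313.9   75.9] 23.14 F [ 0.5 -0.  -3.6] w 59.7 gf 30.0
[0.4787, 0.3442, -0.0003, 0.0, -0.0, 0.146]
[0.5382, 0.1591, 0.024, 0.0, 0.0, 0.1361]
[0.0, 0.0, 0.1672, 0.0, 0.0, 0.0]
```

>>> carry_out(steps=[[0.16, 0.11, 0, 0, 0, 0.146], [0.32, 0.23, 0, 0, 0, 0.146], [0.48, 0.345, 0, 0, 0, 0.146], [0.48, 0.345, 0, 0, 0, 0.146], [0.48, 0.345, 0, 0, 0, 0.146]])

```text
clock: 27.35
eef_pos: [479.3, -167.6, 74.5]
tcp_rot: [-2.013, -2.409, 0.002]
force: [0.1, 0.0, -3.2]
grip_width: 59.2
grip_force: 30.0
```

>>> carry_out(steps=[[0.18, 0.05, 0.024, 0, 0, 0.136], [0.36, 0.1, 0.024, 0, 0, 0.136], [0.538, 0.159, 0.024, 0, 0, 0.136], [0.538, 0.159, 0.024, 0, 0, 0.136], [0.538, 0.159, 0.024, 0, 0, 0.136], [0.538, 0.159, 0.024, 0, 0, 0.136], [0.538, 0.159, 0.024, 0, 0, 0.136]])

```text
clock: 28.05
eef_pos: [495.3, -32.6, 69.7]
tcp_rot: [2.268, 2.173, -0.001]
force: [0.2, -0.9, -3.9]
grip_width: 60.0
grip_force: 30.0
```

>>> carry_out(steps=[[0, 0, 0.06, 0, 0, 0], [0, 0, 0.11, 0, 0, 0], [0, 0, 0.14, 0, 0, 0], [0, 0, 0.156, 0, 0, 0], [0, 0, 0.164, 0, 0, 0], [0, 0, 0.166, 0, 0, 0], [0, 0, 0.166, 0, 0, 0]])

```text
clock: 28.75
eef_pos: [496.0, -30.3, 28.6]
tcp_rot: [2.264, 2.177, 0.001]
force: [0.0, -0.3, -3.0]
grip_width: 59.5
grip_force: 30.0
```

>>> carry_out(steps=[[0, 0.008, 0, 0, 0, 0], [0, 0.016, 0, 0, 0, 0], [0, 0.022, 0, 0, 0, 0], [0, 0.026, 0, 0, 0, 0], [0, 0.03, 0, 0, 0, 0], [0, 0.03, 0, 0, 0, 0]])

```text
clock: 29.35
eef_pos: [502.9, -30.5, 28.3]
tcp_rot: [-2.264, -2.177, 0.001]
force: [-0.9, 0.7, -2.2]
grip_width: 59.6
grip_force: 30.0
```

Run:
```python
from h import *
did([.48,.345,0,0,0,.146],[.538,.159,.024,0,0,.136],[0,0,.166,0,0,0],[0,.03,0,0,0,0]);st();inbed()
```

```text
t 29.35 pos [502.9 -30.5  28.3] yaw -2.24 cmd [503.3 -30.6  28.4] -2.24 F [-0.9  0.7 -2.2] w 59.6 gf 30.0
bed xy [-52.91 -61.66] Fbed [-0.9   0.64] Fz -2.2
```

>>> carry_out(steps=[[0, 0.004, 0, 0, 0, 0], [0.008, 0.004, 0, 0, 0, 0], [0.016, 0.004, 0, 0, 0, 0], [0.022, 0.004, 0, 0, 0, 0], [0.026, 0.004, 0, 0, 0, 0], [0.03, 0.004, 0, 0, 0, 0], [0.03, 0.004, 0, 0, 0, 0]])

```text
clock: 30.05
eef_pos: [503.2, -25.2, 28.3]
tcp_rot: [-2.267, -2.175, 0.004]
force: [-3.2, -4.8, 0.7]
grip_width: 59.3
grip_force: 30.0
```

>>> carry_out(steps=[[0.004, 0, 0, 0, 0, 0], [0.008, 0, 0, 0, 0, 0], [0.008, 0, 0, 0, 0, 0]])

```text
clock: 30.35
eef_pos: [503.3, -23.2, 28.3]
tcp_rot: [-2.267, -2.175, 0.004]
force: [-5.4, -4.8, 0.3]
grip_width: 59.5
grip_force: 30.0
```

Run:
```python
from h import *
did([.03,.004,0,0,0,0],[.008,0,0,0,0,0]);st();inbed()
```

```text
t 30.35 pos [503.3 -23.2  28.3] yaw -2.37 cmd [504.7 -21.1  28.4] -2.24 F [-5.4 -4.8  0.3] w 59.5 gf 30.0
bed xy [-52.81 -54.35] Fbed [-5.17 -4.99] Fz 0.3
```

>>> carry_out(steps=[[0.004, 0, 0, 0, 0, 0], [0.008, 0, 0, 0, 0, 0], [0.008, 0, 0, 0, 0, 0]])

```text
clock: 30.65
eef_pos: [503.3, -21.2, 28.3]
tcp_rot: [-2.267, -2.175, 0.004]
force: [-4.9, -5.8, 0.4]
grip_width: 59.8
grip_force: 30.0
```

>>> carry_out(steps=[[0.004, 0, 0, 0, 0, 0], [0.008, 0, 0, 0, 0, 0], [0.008, 0, 0, 0, 0, 0]])

```text
clock: 30.95
eef_pos: [503.4, -21.2, 28.3]
tcp_rot: [2.267, 2.173, -0.006]
force: [-4.0, -10.4, 0.4]
grip_width: 59.9
grip_force: 30.0
```

Run:
```python
from h import *
did([.008,0,0,0,0,0],[.008,0,0,0,0,0]);st();inbed()
```

```text
t 30.95 pos [503.4 -21.2  28.3] yaw -2.43 cmd [504.8 -17.1  28.4] -2.24 F [ -4.  -10.4   0.4] w 59.9 gf 30.0
bed xy [-52.81 -52.29] Fbed [ -3.59 -10.59] Fz 0.4
```

Stopped by the end stop at 10 N. I'll release, lift and measure.

>>> carry_out(steps=[[0, 0, 0, 0, 0, 0], [0, 0, 0, 0, 0, 0], [0, 0, 0, 0, 0, 0], [0, 0, 0, 0, 0, 0]], grip=1)

```text
clock: 31.35
eef_pos: [505.4, -16.6, 28.6]
tcp_rot: [2.263, 2.178, 0.001]
force: [-0.5, 0.1, 0.2]
grip_width: 86.4
grip_force: 0.0
```

>>> carry_out(steps=[[0, 0, -0.05, 0, 0, 0], [0, 0, -0.15, 0, 0, 0], [0, 0, -0.25, 0, 0, 0], [0, 0, -0.35, 0, 0, 0], [0, 0, -0.35, 0, 0, 0], [0, 0, -0.35, 0, 0, 0], [0, 0, -0.35, 0, 0, 0]])

```text
clock: 32.05
eef_pos: [504.2, -16.9, 115.4]
tcp_rot: [-2.264, -2.177, 0.001]
force: [-0.1, -0.2, -0.5]
grip_width: 87.8
grip_force: 0.0
```

Run:
```python
from h import *
did([0,0,-.35,0,0,0]);st();inbed()
g=grab_frame('wrist');np.savez('w10.npz',**g);save(g['frame'],'w10.png')
for B in blobs(g,blue(g),4,60): print('blue',rect(B),np.median(B[:,2]),len(B))
plan((503.4,-22,55,-2.25))
```

```text
t 32.05 pos [504.2 -16.9 115.4] yaw -2.23 cmd [504.8 -17.1 115.9] -2.24 F [-0.1 -0.2 -0.5] w 87.8 gf 0.0
bed xy [-52.13 -48.  ] Fbed [-0.08 -0.15] Fz -0.5
blue (array([508.2, 112.4]), 35.7, 59.0, 87.0791015625) 36.08332282095796 2557
blue (array([613. ,  81.2]), 60.1, 88.3, 177.7008514404297) 36.091643507270156 6137
blue (array([506.3,  56.3]), 30.7, 58.1, 88.48277282714844) 35.9372316044054 1454
blue (array([502.9, -19.6]), 58.8, 89.6, 177.64286041259766) 35.818754795712415 4009
[-0.0198, -0.005, 0.2437, 0.0, -0.0, 0.0002]
```

View pics/w10.png

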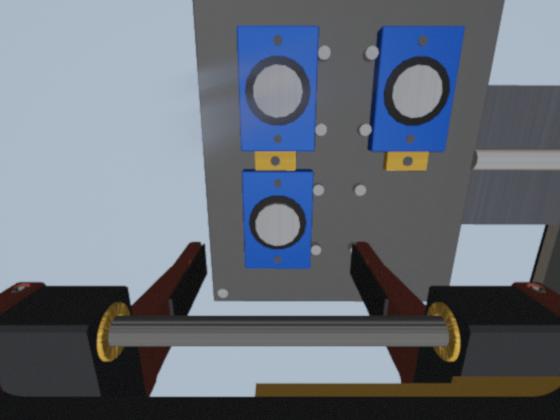

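The new holder is against its two dowels (u≈312) and the stop (v≈171), and the stop-to-stop spacing measures 105.8 mm against 106 nominal. I'll press its disc.

>>> carry_out(steps=[[-0.02, -0.005, 0, 0, 0, 0], [-0.02, -0.005, 0, 0, 0, 0], [-0.02, -0.005, 0, 0, 0, 0], [-0.02, -0.005, 0, 0, 0, 0], [-0.02, -0.005, 0.06, 0, 0, 0], [-0.02, -0.005, 0.15, 0, 0, 0], [-0.02, -0.005, 0.22, 0, 0, 0], [-0.02, -0.005, 0.244, 0, 0, 0], [-0.02, -0.005, 0.244, 0, 0, 0]], grip=0)

```text
clock: 33.0
eef_pos: [502.9, -22.1, 54.3]
tcp_rot: [-2.264, -2.177, 0.002]
force: [-0.0, 0.0, 0.8]
grip_width: 19.6
grip_force: 0.0
```

>>> carry_out(steps=[[0, 0, 0.02, 0, 0, 0], [0, 0, 0.04, 0, 0, 0], [0, 0, 0.05, 0, 0, 0], [0, 0, 0.06, 0, 0, 0], [0, 0, 0.066, 0, 0, 0], [0, 0, 0.068, 0, 0, 0], [0, 0, 0.068, 0, 0, 0]])

```text
clock: 33.7
eef_pos: [503.9, -22.0, 38.8]
tcp_rot: [-2.265, -2.177, -0.002]
force: [-2.3, 1.2, 11.0]
grip_width: 0.4
grip_force: 5.2
```

>>> carry_out(steps=[[0, 0, 0.003, 0, 0, 0], [0, 0, 0.003, 0, 0, 0]])

```text
clock: 33.9
eef_pos: [503.9, -22.0, 38.7]
tcp_rot: [-2.265, -2.177, -0.003]
force: [-4.6, 0.6, 19.1]
grip_width: 0.6
grip_force: 9.7
```

>>> carry_out(steps=[[0, 0, -0.01, 0, 0, 0], [0, 0, -0.05, 0, 0, 0], [0, 0, -0.2, 0, 0, 0], [0, 0, -0.4, 0, 0, 0], [0, 0, -0.6, 0, 0, 0], [0, 0, -0.6, 0, 0, 0], [0, 0, -0.6, 0, 0, 0], [0, 0, -0.6, 0, 0, 0]])

```text
clock: 34.7
eef_pos: [502.5, -21.9, 186.4]
tcp_rot: [-2.263, -2.177, 0.002]
force: [-0.3, 0.8, -0.8]
grip_width: 0.6
grip_force: 0.0
```

Run:
```python
from h import *
did([-.02,-.005,.244,0,0,0],[0,0,.068,0,0,0],[0,0,.003,0,0,0],[0,0,-.6,0,0,0]);st()
for n in('wrist','side'):
    g=grab_frame(n);np.savez(n+'11.npz',**g);P=cloud(g)
    if n=='wrist': save(g['frame'],'w11.png')
    for B in blobs(g,blue(g),4,60):
        r=rect(B);d=np.hypot(P[...,0]-r[0][0],P[...,1]-r[0][1])<12;print(n,r,np.median(P[d][:,2]))
plan((545,-180,160,-2.25),(585,-377,130,-2.25))
```

```text
t 34.7 pos [502.5 -21.9 186.4] yaw -2.23 cmd [503.4 -22.  187.2] -2.24 F [-0.3  0.8 -0.8] w 0.6 gf 0.0
wrist (array([508.4, 112.7]), 34.3, 58.7, 86.17431640625) 36.70202310643862
wrist (array([612.8,  81.4]), 59.4, 87.4, 177.86392211914062) 38.57280980033426
wrist (array([509.6,  54.7]), 25.6, 50.7, 87.8558578491211) 348.5476054262276
wrist (array([502.9, -22.7]), 58.8, 95.5, 177.5294952392578) 205.67033359531513
side (array([612.6,  77.5]), 60.8, 93.0, 178.9776611328125) 38.908517706360264
side (array([507.5,  81.9]), 60.2, 93.5, 177.06505584716797) 39.474823236046205
side (array([502.9, -23.1]), 59.9, 91.9, 177.2906951904297) 209.6718365889272
[-0.6248, 0.1909, 0.1087, -0.0, -0.0, 0.0002]
[-0.7811, 0.1908, 0.12, 0.0, 0.0, 0.0]
```

View pics/w11.png

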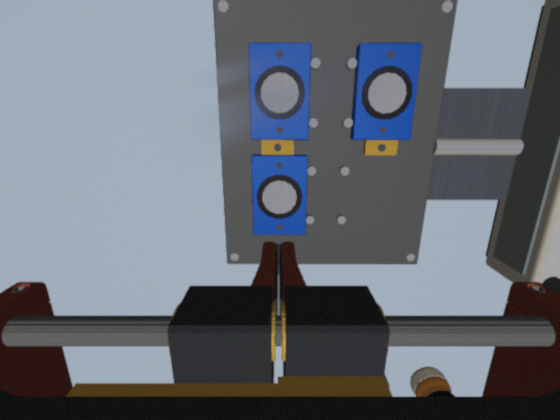

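All three holders are seated against dowels and stops with discs level. Next, the start button.

>>> carry_out(steps=[[-0.16, 0.05, 0.1, 0, 0, 0], [-0.32, 0.1, 0.1, 0, 0, 0], [-0.48, 0.15, 0.1, 0, 0, 0], [-0.625, 0.19, 0.11, 0, 0, 0], [-0.625, 0.19, 0.11, 0, 0, 0], [-0.625, 0.19, 0.11, 0, 0, 0]])

```text
clock: 35.4
eef_pos: [543.6, -180.8, 158.2]
tcp_rot: [-2.266, -2.173, 0.003]
force: [-0.5, 0.9, 0.2]
grip_width: 0.3
grip_force: 0.0
```

>>> carry_out(steps=[[-0.2, 0.05, 0, 0, 0, 0], [-0.4, 0.1, 0, 0, 0, 0], [-0.6, 0.15, 0.05, 0, 0, 0], [-0.78, 0.19, 0.12, 0, 0, 0], [-0.78, 0.19, 0.12, 0, 0, 0], [-0.78, 0.19, 0.12, 0, 0, 0], [-0.78, 0.19, 0.12, 0, 0, 0], [-0.78, 0.19, 0.12, 0, 0, 0]])

```text
clock: 36.2
eef_pos: [585.6, -373.9, 130.0]
tcp_rot: [-2.261, -2.181, -0.002]
force: [0.5, 0.5, 0.2]
grip_width: 0.6
grip_force: 0.0
```

Run:
```python
from h import *
did([-.625,.19,.11,0,0,0],[-.78,.19,.12,0,0,0]);st()
for n in('wrist','top'):
    g=grab_frame(n);h=hsv(g);P=cloud(g)
    gr=(h[...,0]>50)&(h[...,0]<80)&(h[...,1]>150)&(P[...,1]<0)
    for B in blobs(g,gr,20,90,15): print(n,'green',B.mean(0).round(1),rect(B),len(B))
    for B in blobs(g,blue(g),4,60): print(n,rect(B))
plan((585.3,-377.5,75,-2.25))
```

```text
t 36.2 pos [ 585.6 -373.9  130. ] yaw -2.06 cmd [ 584.6 -376.7  129.7] -2.24 F [0.5 0.5 0.2] w 0.6 gf 0.0
wrist green [ 586.2 -374.    66.1] (array([ 585.9, -376.7]), 30.1, 33.0, 6.845949172973633) 1014
top (array([610.8,  81. ]), 58.4, 86.0, 177.90829467773438)
top (array([504.9,  84.5]), 57.9, 87.6, 178.07398986816406)
top (array([501. , -20.8]), 56.3, 86.2, 179.63961029052734)
[-0.0029, 0.0028, 0.2187, 0.0, -0.0, 0.0002]
```

>>> carry_out(steps=[[0, 0.003, 0.1, 0, 0, 0], [0, 0.003, 0.18, 0, 0, 0], [0, 0.003, 0.22, 0, 0, 0], [0, 0.003, 0.24, 0, 0, 0], [0, 0.003, 0.26, 0, 0, 0], [0, 0.003, 0.27, 0, 0, 0], [0, 0.003, 0.27, 0, 0, 0]])

```text
clock: 37.0
eef_pos: [585.7, -376.6, 62.8]
tcp_rot: [2.264, 2.178, 0.001]
force: [-0.6, 1.9, 4.1]
grip_width: 0.4
grip_force: 2.0
```

>>> carry_out(steps=[[0, 0, 0.006, 0, 0, 0], [0, 0, 0.012, 0, 0, 0], [0, 0, 0.012, 0, 0, 0]])

```text
clock: 37.3
eef_pos: [585.8, -376.7, 61.3]
tcp_rot: [2.264, 2.177, 0.003]
force: [-4.2, 4.7, 14.9]
grip_width: 0.7
grip_force: 7.6
```

Run:
```python
from h import *
did([0,.003,.27,0,0,0],[0,0,.012,0,0,0]);st()
```

```text
t 37.3 pos [ 585.8 -376.7   61.3] yaw -2.24 cmd [ 585.4 -376.8   59.2] -2.24 F [-4.2  4.7 14.9] w 0.7 gf 7.6
```

Bottomed at 15 N, well past the 5 N needed. I'll release and back off.

>>> carry_out(steps=[[0, 0, 0, 0, 0, 0], [0, 0, -0.03, 0, 0, 0], [0, 0, -0.1, 0, 0, 0], [0, 0, -0.25, 0, 0, 0], [0, 0, -0.4, 0, 0, 0], [0, 0, -0.5, 0, 0, 0], [0, 0, -0.5, 0, 0, 0], [0, 0, -0.5, 0, 0, 0]])

```text
clock: 38.1
eef_pos: [585.4, -377.3, 185.1]
tcp_rot: [2.264, 2.176, 0.001]
force: [-0.4, 0.1, -0.8]
grip_width: 0.6
grip_force: 0.0
```

Run:
```python
from h import *
did([0,0,-.5,0,0,0]);st()
for n in('top','side'):
    g=grab_frame(n);P=cloud(g);np.savez(n+'12.npz',**g)
    for B in blobs(g,blue(g),4,60,40):
        r=rect(B);d=np.hypot(P[...,0]-r[0][0],P[...,1]-r[0][1])<10;print(n,r,np.median(P[d][:,2]))
save(np.hstack([cv2.resize(np.load(f'{n}12.npz')['frame'][v:v+110,u:u+130],None,fx=3,fy=3,interpolation=cv2.INTER_CUBIC) for n,u,v in(('top',205,155),('side',200,170))]),'fin.png')
```

```text
t 38.1 pos [ 585.4 -377.3  185.1] yaw -2.26 cmd [ 585.4 -376.8  184.2] -2.24 F [-0.4  0.1 -0.8] w 0.6 gf 0.0
top (array([611.2,  81.2]), 60.3, 86.0, 177.0528793334961) 39.91010879513058
top (array([505.1,  84.2]), 58.0, 87.9, 177.11498260498047) 39.081307217432546
top (array([500.8, -21.3]), 58.2, 85.8, 177.79193878173828) 38.80857846672721
side (array([612.5,  77. ]), 60.6, 91.5, 176.87452697753906) 39.26010084031566
side (array([507.1,  81.9]), 60.1, 90.5, 177.0735321044922) 38.70371917384627
side (array([502.7, -24.1]), 59.7, 92.6, 177.95697021484375) 39.11794994921647
```

View pics/fin.png

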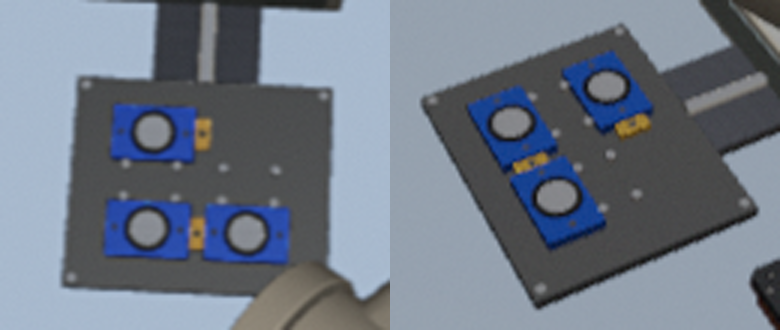

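Both views show three holders seated at their stops and dowels with discs at about 39 mm, and the robot is clear. I'll hand in.

```bash
python3 -c "
from workcell import order;print(order.job_done())"
```

```text
the job is handed in; nothing more can be done
None
```

The cameras showed three holders on the bench. All three are now in their own stations, against dowels and end stop with discs pressed home. The start button was then pressed down and let go, and the job is handed in.

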